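# Load the press-die carousel and log it

## Robot

A 6-joint arm with a two-finger parallel gripper is mounted at the origin on the work surface. World frame = base frame: x ahead of the robot, y to its left, z up, the work surface at z = 0. Lengths are in m, angles in rad, forces in N, time in s.
With the tool pointing down it reaches from about 0.25 to 0.725 m from the base axis. Payload 9.7 kg.
Tool frame: the origin (TCP) lies at the very end of the fingers, on their centre line; the grasp point (between the pads) lies 19 mm behind it; z points along the fingers, y is the line along which they close (so a half turn about z gives the same grasp; the last joint's range is limited). The gripper opens to 85 mm and grips with 20 to 120 N. Pads are 22 mm wide; open, the fingers measure 114 mm over their backs; the gripper's body (76 mm by 85 mm) begins 54 mm behind the grasp point. The pads swing forward as they close: fully open they stand 13 mm farther back than shut.
Start: joints at [-1.141, 0.087, 0.176, 1.66, 0, 1.571], TCP at [0.229, -0.5, 0.231] pointing down, gripper open.
Joint ranges: [-3.13, 3.13], [-0.85, 1.81], [-1.15, 1.24], [-2.2, 2.28], [-1.44, 1.52], [-3.14, 3.14]. Speed limits (rad/s): [2.22, 2.22, 2.57, 3.14, 3.14, 3.14].

## Interface

Orientations are given as a 3x3 rotation matrix whose columns are the frame's x, y, z axes.
In Python, from plant import observe, read_camera, finish_job, trace gives the robot as it stands.
- The arm moves only by the tool carry_out, never from a script. Its argument "commands" is a list of rows, each an object with "translation": the shift along the world's x, y, z in cm, a list of three; "turn": the turn, a rotation vector about the world's x, y, z in rad, a list of three; "gripper": the opening, from -1 (shut) to 1 (fully open). A call has 1 to 12 rows; each row is the pose to reach, as a shift and turn from the pose commanded when the call began; what a row does not reach only later rows make up. A row lasts 1/12 s, in which the tool goes at most 41.7 mm and 7.16 degrees, less where a joint would pass 70% of its speed; a pose out of reach is approached as far as the arm can. A call with a gripper value outside its range is refused whole. The fingers move at their own pace and stop on an object; "force" is the grip in N (left out, the last holds). Time passes only in rows, so rows that repeat a pose let the fingers close. It gives the time, the measured TCP pose, the force, the opening and the grip force at its end, in the units of the state.
- observe(): the state, without advancing time (a new reading comes with each control period).
- read_camera(name): name is "scene" or "top" or "wrist"; returns a dict with "image" (480x640x3 uint8, red, green, blue), "fx", "fy", "cx", "cy" (pixels), "pose" (4x4, takes a point from camera to world coordinates); the wrist camera has in their place "tool_from_camera" (4x4, takes a point from camera to tool coordinates, whose origin is the TCP and whose axes are the flange's). Camera axes: x right, y down, z forward; pixel columns grow to the right and rows downward; lengths in m; the calibration is good to about 2 mm. A picture is of the moment at which its call begins: read the wrist's pose just before it. There is no depth.
- finish_job(): hands the job in; it is judged then, once.
Trained networks look in the newest picture that a camera, given by its name, has taken for a name from the list of things; names that differ only in an ending like _2 or _b are one class to them, and where a whole thing is asked for, a point or a joint stands for the part that bears it (a point fixed in the world has none). Each returns a list of dicts, best first, with "conf" (0 to 1); they miss things now and then, are a little off and sometimes report something else, mostly with a low value. They report only what shows in the picture. A call takes as long as a camera call.
- trace(camera, target): "mask" (480x640 bool, what is visible of it) and "bbox" ([left, top, right, bottom] in pixels, round what is visible of it).
The state is a dict: "t": time; "joint_pos": joint angles; "qd": joint speeds; "joint_torque": joint torques, N m; "tcp_pos": TCP position; "ee_rot": TCP orientation; "wrist_force": force on the tool from outside, world axes, zero at the start; "moment": the same for the moment, N m; "opening": finger opening in m; "finger_force": force on a finger pad.
Only numpy, scipy, OpenCV 4.12 (cv2) and the standard library are available. Lean on these libraries where they do the work, as an engineer would, in place of code of your own. Each camera call takes 0.05 s, during which the arm holds its last target. There are 200 camera calls.

## Task

The die carousel's cups are numbered by the studs on its rim and the small steel die already stands in cup one: finish the set in order, first setting the medium cylindrical die upright in cup two, then the large one upright in cup three, lowered to the bottom rather than dropped. When both are in, squeeze the scanner's trigger fully and let it spring back to log the set. Leave the small die in its cup and everything else on the bench where it is.

Things in the scene. Friction and masses are not known exactly. Their poses are not given: they have to be found in the camera images.
- carousel: Black round carousel, fixed, turned any way: 250 mm diameter, deck 12 mm thick, four aluminium ring cups (inner diameter 55, outer 65, rim 16 mm above the deck) 72 mm from its centre. One to four white studs on the deck outside each cup give its number. Low hub, 32 mm wide, 16 high. Origin: centre of the underside; x points to cup one, y to two, -x to three, -y to four.
- pocket1 (a point): centre of the floor of cup one (one stud), at deck height, 16 mm below the cup rim; holds the small die at the start
- pocket2 (a point): centre of the floor of cup two (two studs), 16 mm below the cup rim
- pocket3 (a point): centre of the floor of cup three (three studs), 16 mm below the cup rim
- die_small: small plain steel cylinder, 30 mm diameter, 50 mm high, standing in cup one; origin: centre of its underside, z along its axis
- die_medium: medium plain steel cylinder, 40 mm diameter, 60 mm high, standing on the bench; origin: centre of its underside, z along its axis; about 0.3 kg
- die_large: large plain steel cylinder, 50 mm diameter, 70 mm high, standing on the bench; origin: centre of its underside, z along its axis; about 0.5 kg
- scanner: Pistol-shaped scanner fixed lying on its side on a dark base plate. Head: 58 x 185 x 56 mm along y, nose to +y. Grip: a 32 mm wide (y), 32 mm thick (z) bar standing out from the head to -x, from x = -28 to -143 mm, its middle 60 mm above the bench. Origin: on the bench under the head's middle.
- trigger (a joint): Light metal sprung trigger, 46 x 10 x 22 mm, beside the grip on its +y (nose) side, hinged upright at its head end (36 mm to -x and 36 mm to +y of the scanner's origin). 0 = released, 0.28 rad = fully squeezed towards the grip; needs about 9 N at the trigger face. It returns by itself.
- trigger_face (a point): point on the outer face of the trigger, 32 mm from its hinge, 60 mm above the bench: one finger goes here (it moves about 9 mm towards the grip when squeezed)
- grip_back (a point): point on the back of the grip across from the trigger face, 60 mm above the bench: the other finger goes here; at rest 57 mm from the trigger face along the scanner's y
- cone: cone-shaped steel punch, 48 mm diameter foot, 55 mm high, a bystander; origin: centre of the underside
- spool: black thread spool, 44 mm diameter, 62 mm high, a bystander; origin: centre of the underside
- glue: closed bottle, 50 mm diameter, 130 mm high, a bystander; origin: centre of the underside
- driver: screwdriver lying on the bench, 180 mm long, a bystander; origin under its middle, x along it to the tip
- clips: closed jar, 60 mm diameter, 60 mm high, a bystander; origin: centre of the underside

How it is judged:
By the outcome, as a careful person would: the job done as asked, in the order asked, and still so for the second after the job is handed in, with the robot touching nothing.
It also fails if it takes over 58 s, if anything falls off the work surface, if the arm or the gripper's body presses on something with over 40 N, if the wrist force passes 120 N, or if a joint passes its speed limit or range.

## Working session

There is one attempt and no reset: what is moved stays moved. The work goes in short steps, Python scripts to look and compute and a tool call to move; the robot and the scene stay as the last step left them, time stands still between calls to the robot, and variables do not carry over. Pictures are saved under pics/ and viewed, at most 11 in all, crops included, and the job is handed in when it is done.

Besides the shell and the picture viewer there is one more tool, called after "Emit:" by a JSON object that holds its "api" and its "payload", one argument or row to a line. carry_out: Moves the arm, as the interface text tells. Its arguments: {"type":"object","properties":{"commands":{"type":"array"},"force":{"type":"number"}},"required":["commands"]}

```bash
mkdir -p pics; cat > h.py <<'E'
import numpy as np, cv2
from plant import observe, read_camera, trace
def ray(c,u,v,z):
    P=np.array(c["pose"]); d=P[:3,:3]@np.array([(u-c["cx"])/c["fx"],(v-c["cy"])/c["fy"],1]); o=P[:3,3]
    return o+d*(z-o[2])/d[2]
def proj(c,p):
    P=np.linalg.inv(np.array(c["pose"])); q=P[:3,:3]@np.asarray(p)+P[:3,3]
    return np.array([c["fx"]*q[0]/q[2]+c["cx"],c["fy"]*q[1]/q[2]+c["cy"]])
E
python3 - <<'E'
from h import *
for n in ("top","scene"):
    c=read_camera(n); cv2.imwrite(f"pics/{n}0.png",cv2.cvtColor(c["image"],cv2.COLOR_RGB2BGR))
    print(n,c["fx"],c["cx"],c["cy"],np.round(c["pose"],3).tolist())
    for t in ["carousel","die_small","die_medium","die_large","scanner","trigger","cone","spool","glue","driver","clips"]:
        print(t,[(round(r["conf"],2),r["bbox"],int(r["mask"].sum())) for r in trace(n,t)[:3]])
print(observe())
E
```

```text
top 605.0008724956094 325.2323898964559 243.63445031102236 [[0.001, -0.987, 0.158, 0.36], [-1.0, 0.003, 0.02, 0.016], [-0.02, -0.158, -0.987, 1.317], [0.0, 0.0, 0.0, 1.0]]
carousel [(0.93, [273.0, 190.8, 383.9, 301.3], 9932)]
die_small [(0.44, [286.6, 225.0, 300.7, 239.6], 204)]
die_medium [(0.63, [173.9, 290.6, 202.4, 310.9], 407), (0.55, [270.9, 189.1, 383.8, 300.7], 9864)]
die_large [(0.6, [217.4, 281.5, 251.2, 307.5], 548)]
scanner [(0.87, [467.3, 224.5, 551.9, 314.5], 5320)]
trigger [(0.69, [174.0, 289.7, 196.5, 311.0], 402), (0.64, [485.2, 261.8, 497.4, 283.7], 209), (0.62, [269.6, 189.5, 382.7, 299.4], 9901)]
cone [(0.81, [210.3, 228.6, 233.5, 246.9], 381)]
spool [(0.85, [249.7, 185.3, 265.1, 204.4], 318), (0.73, [462.2, 222.7, 552.7, 315.2], 5506)]
glue [(0.95, [146.3, 199.5, 183.7, 225.9], 718)]
driver [(0.72, [402.3, 294.9, 450.6, 364.2], 546)]
clips [(0.98, [380.6, 154.6, 413.0, 180.9], 717)]
scene 556.6410206017404 326.78158531915926 239.53071822623625 [[-0.043, 0.828, -0.559, 1.167], [0.999, 0.041, -0.016, 0.023], [0.01, -0.559, -0.829, 0.985], [0.0, 0.0, 0.0, 1.0]]
caro
[... 865 characters left out ...]
 1.57082969e+00]), 'qd': array([-4.79528104e-05, -1.86418189e-03, -4.00833721e-04,  1.57025493e-04,
       -6.16924948e-04,  1.11812992e-03]), 'joint_torque': array([ 5.47149357e-04, -5.20101857e+01,  4.64853501e+01,  1.83301701e-03,
        2.22195426e-04,  1.97266041e-05]), 'tcp_pos': array([ 0.22918776, -0.49999036,  0.23129879]), 'ee_rot': array([[ 9.09060388e-01,  4.16664387e-01,  1.32345905e-05],
       [ 4.16664387e-01, -9.09060387e-01, -3.74124313e-05],
       [-3.55738580e-06,  3.95245418e-05, -9.99999999e-01]]), 'wrist_force': array([ 0.15016084, -0.0207866 ,  0.03457023]), 'moment': array([-0.06804098, -0.01269249,  0.02703101]), 'finger_force': 0.0, 'opening': 0.0854980156998224}
```

View pics/top0.png

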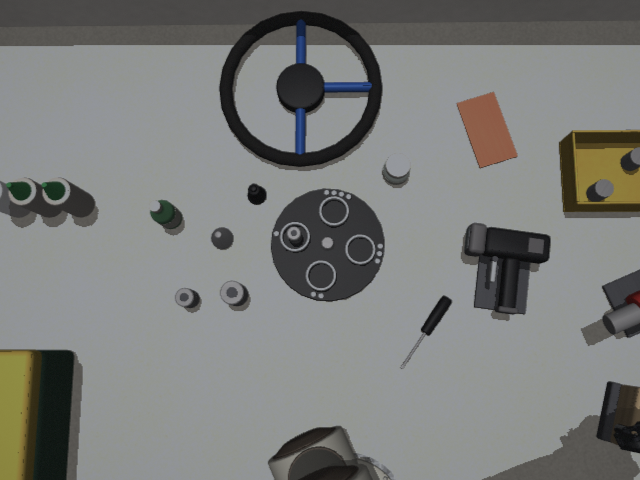

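View pics/scene0.png

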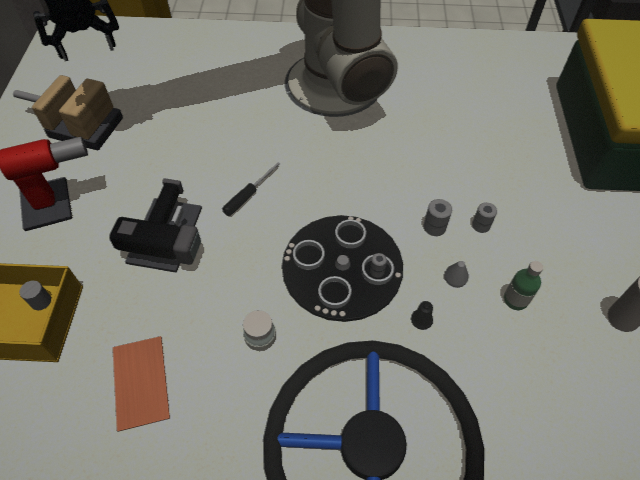

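Top view: carousel at (328,244), with cup one (one stud, small die) left at (294,236), cup two at (321,275) and cup three at (361,249). The medium die is at (187,297), the large at (234,293). The scanner grip is at (508,285) with the trigger on its left, at (491,272). The scene view agrees.

```bash
cat > fit.py <<'E'
from h import *
from scipy.optimize import minimize
A=np.linspace(0,2*np.pi,48,endpoint=False)
def projn(c,P):
    M=np.linalg.inv(np.array(c["pose"])); q=P@M[:3,:3].T+M[:3,3]
    return np.c_[c["fx"]*q[:,0]/q[:,2]+c["cx"],c["fy"]*q[:,1]/q[:,2]+c["cy"]]
def circ(x,y,r,z): return np.c_[x+r*np.cos(A),y+r*np.sin(A),np.full(len(A),z)]
def samp(g,uv): return cv2.remap(g,uv[:,0].astype(np.float32),uv[:,1].astype(np.float32),cv2.INTER_LINEAR).ravel()
def car(c,p0):
    g=cv2.GaussianBlur(cv2.cvtColor(c["image"],cv2.COLOR_RGB2GRAY),(0,0),.8).astype(np.float32)
    def f(p):
        s=0
        for k in (1,2,3):
            a=p[2]+k*np.pi/2; x,y=p[0]+.072*np.cos(a),p[1]+.072*np.sin(a)
            s-=samp(g,projn(c,circ(x,y,.030,.028))).mean()
        s-=(samp(g,projn(c,circ(p[0],p[1],.129,.012))).mean()-samp(g,projn(c,circ(p[0],p[1],.121,.012))).mean())*.5
        return s
    best=min((minimize(f,np.array(p0)+d,method="Nelder-Mead",options=dict(initial_simplex=np.array(p0)+d+np.array([[0,0,0],[.006,0,0],[0,.006,0],[0,0,.1]]),xatol=1e-5,fatol=1e-4)) for d in np.random.default_rng(0).normal(0,1,(12,3))*[.004,.004,.06]),key=lambda r:r.fun)
    return best.x,best.fun
def cyl(c,m,r,h,p0):
    # binary mask m; silhouette fit by soft IoU at 8x
    m8=cv2.resize(m.astype(np.float32),None,fx=8,fy=8,interpolation=cv2.INTER_LINEAR)>.5
    def f(p):
        P=np.r_[circ(p[0],p[1],r,0),circ(p[0],p[1],r,h)]
        hull=cv2.convexHull(((projn(c,P)+.5)*8).astype(np.float32)).astype(np.int32)
        z=np.zeros(m8.shape,np.uint8); cv2.fillConvexPoly(z,hull,1)
        return 1-(z.astype(bool)&m8).sum()/(z.astype(bool)|m8).sum()
    r_=minimize(f,p0,method="Nelder-Mead",options=dict(initial_simplex=np.array(p0)+np.array([[0,0],[.008,0],[0,.008]]),xatol=1e-4,fatol=1e-4))
    return r_.x,r_.fun
E
python3 - <<'E'
from fit import *
big=[]
for n in ("top","scene"):
    c=read_camera(n)
    m=trace(n,"carousel")[0]["mask"]; v,u=np.nonzero(m); p=ray(c,u.mean(),v.mean(),.014)
    c1=dict(top=(294,236),scene=(378,268))[n]; q=ray(c,*c1,.035); th=np.arctan2(q[1]-p[1],q[0]-p[0])
    x,s=car(c,[p[0],p[1],th]); print(n,"carousel",np.round(p,4),round(th,3),np.round(x,4),s)
    for k in (2,3):
        a=x[2]+(k-1)*np.pi/2; print("  cup",k,np.round(x[:2]+.072*np.array([np.cos(a),np.sin(a)]),4))
    for t,r,h in (("die_medium",.02,.06),("die_large",.025,.07),("cone",.024,.055),("die_small",.015,.05)):
        m=trace(n,t)[0]; b=m["bbox"]; p=ray(c,(b[0]+b[2])/2,(b[1]+b[3])/2,h/2)
        print("  ",t,*[np.round(k,4) for k in cyl(c,m["mask"],r,h,p[:2])])
    # scanner features
    im=c["image"]
    b=dict(top=(455,210,565,325),scene=(100,165,210,285))[n]
    big.append(cv2.resize(im[b[1]:b[3],b[0]:b[2]],(399,435 if 0 else 420),interpolation=cv2.INTER_CUBIC))
    tm=[r for r in trace(n,"trigger")]
    for r in tm[:2]:
        v,u=np.nonzero(r["mask"]); print("  trig",r["conf"],np.round(ray(c,u.mean(),v.mean(),.07),4))
cv2.imwrite("pics/sc.png",cv2.cvtColor(np.hstack(big),cv2.COLOR_RGB2BGR))
E
```

```text
top carousel [0.5673 0.0356 0.014 ] 1.367 [0.5697 0.038  1.374 ] -403.21539306640625
  cup 2 [0.4991 0.052 ]
  cup 3 [ 0.5556 -0.0326]
   die_medium [0.4507 0.3361] 0.0377
   die_large [0.4586 0.2343] 0.0966
   cone [0.577  0.2625] 0.3196
   die_small [0.586  0.1083] 0.1985
  trig 0.51 [ 0.5074 -0.3047  0.07  ]
scene carousel [0.5804 0.0358 0.014 ] 1.449 [0.5693 0.0383 1.3741] -402.38958740234375
  cup 2 [0.4987 0.0523]
  cup 3 [ 0.5553 -0.0323]
   die_medium [0.4483 0.3366] 0.059
   die_large [0.4579 0.2351] 0.0421
   cone [0.5832 0.2693] 0.4233
   die_small [0.5761 0.11  ] 0.0713
  trig 0.57 [ 0.5083 -0.3024  0.07  ]
```

View pics/sc.png

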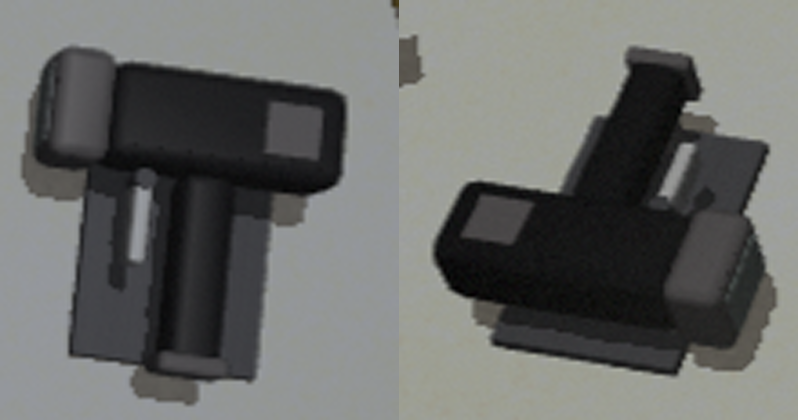

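The crop shows the trigger as a bright strip on the nose side of the grip, at about (494,260)–(492,282) in the full top image. The two cameras agree on the carousel and dies to about 1 mm. Moving to the medium die.

Emit:
{"api": "carry_out", "payload": {
  "commands": [
    {"translation": [12,40,-3],"turn": [0,0,0.57],"gripper": 1},
    {"translation": [12,40,-3],"turn": [0,0,0.57],"gripper": 1},
    {"translation": [12,40,-3],"turn": [0,0,0.57],"gripper": 1},
    {"translation": [12,40,-3],"turn": [0,0,0.57],"gripper": 1},
    {"translation": [12,40,-3],"turn": [0,0,0.57],"gripper": 1},
    {"translation": [12,40,-3],"turn": [0,0,0.57],"gripper": 1},
    {"translation": [12,40,-3],"turn": [0,0,0.57],"gripper": 1},
    {"translation": [12,40,-3],"turn": [0,0,0.57],"gripper": 1},
    {"translation": [12,40,-3],"turn": [0,0,0.57],"gripper": 1},
    {"translation": [12,40,-3],"turn": [0,0,0.57],"gripper": 1},
    {"translation": [12,40,-3],"turn": [0,0,0.57],"gripper": 1},
    {"translation": [12,40,-3],"turn": [0,0,0.57],"gripper": 1}
  ],
  "force": 40
}}

```text
t: 2.9
tcp_pos: [0.3496, -0.0978, 0.2013]
ee_rot: [[0.535, 0.845, 0.0], [0.845, -0.535, -0.0], [0.0, 0.0, -1.0]]
wrist_force: [-0.2, 0.0, -0.1]
opening: 0.0853
finger_force: 0.0
```

Emit:
{"api": "carry_out", "payload": {
  "commands": [
    {"translation": [10,43.4,-4],"turn": [0,0,0.565],"gripper": 1},
    {"translation": [10,43.4,-4],"turn": [0,0,0.565],"gripper": 1},
    {"translation": [10,43.4,-4],"turn": [0,0,0.565],"gripper": 1},
    {"translation": [10,43.4,-4],"turn": [0,0,0.565],"gripper": 1},
    {"translation": [10,43.4,-4],"turn": [0,0,0.565],"gripper": 1},
    {"translation": [10,43.4,-4],"turn": [0,0,0.565],"gripper": 1},
    {"translation": [10,43.4,-4],"turn": [0,0,0.565],"gripper": 1},
    {"translation": [10,43.4,-4],"turn": [0,0,0.565],"gripper": 1},
    {"translation": [10,43.4,-4],"turn": [0,0,0.565],"gripper": 1},
    {"translation": [10,43.4,-4],"turn": [0,0,0.565],"gripper": 1},
    {"translation": [10,43.4,-4],"turn": [0,0,0.565],"gripper": 1},
    {"translation": [10,43.4,-4],"turn": [0,0,0.565],"gripper": 1}
  ]
}}

```text
t: 3.9
tcp_pos: [0.4509, 0.3367, 0.159]
ee_rot: [[0.005, 1.0, -0.001], [1.0, -0.005, -0.0], [-0.0, -0.001, -1.0]]
wrist_force: [-0.2, 0.5, -0.4]
opening: 0.0857
finger_force: 0.0
```

```bash
cat > w.py <<'E'
from fit import *
def wrist():
    s=observe(); c=read_camera("wrist"); T=np.eye(4); T[:3,:3]=s["ee_rot"]; T[:3,3]=s["tcp_pos"]
    c["pose"]=T@np.array(c["tool_from_camera"]); return s,c
E
python3 - <<'E'
from w import *
s,c=wrist(); print(s["tcp_pos"],s["ee_rot"].round(3).tolist())
for t,r,h in (("die_medium",.02,.06),("die_large",.025,.07)):
    for m in trace("wrist",t)[:2]:
        b=m["bbox"]; p=ray(c,(b[0]+b[2])/2,(b[1]+b[3])/2,h/2); print(t,m["conf"],b,p.round(4),cyl(c,m["mask"],r,h,p[:2]))
cv2.imwrite("pics/w1.png",cv2.cvtColor(c["image"],cv2.COLOR_RGB2BGR))
E
```

```text
[0.45086685 0.33666498 0.15902951] [[0.005, 1.0, -0.001], [1.0, -0.005, -0.0], [-0.0, -0.001, -1.0]]
die_medium 0.72 [287.0, 198.4, 349.2, 270.7] [0.4493 0.3332 0.03  ] (array([0.44922288, 0.33712433]), np.float64(0.03352264794238591))
die_large 0.72 [300.5, 305.6, 364.4, 399.1] [0.4604 0.2326 0.035 ] (array([0.45841234, 0.23580017]), np.float64(0.04014032526932998))
```

View pics/w1.png

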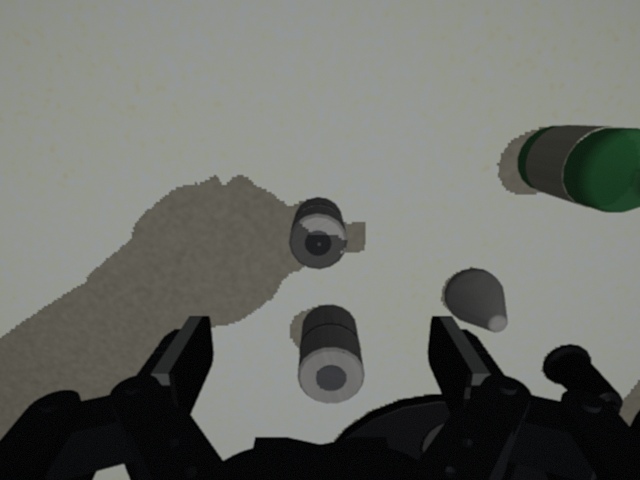

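The wrist view shows the medium die at (318,235) and the large at (331,355). The fits match the fixed cameras to about 1 mm. Descending to grasp.

Emit:
{"api": "carry_out", "payload": {
  "commands": [
    {"translation": [-0.15,0,-4],"turn": [0,0,0],"gripper": 1},
    {"translation": [-0.15,0,-8],"turn": [0,0,0],"gripper": 1},
    {"translation": [-0.15,0,-11],"turn": [0,0,0],"gripper": 1},
    {"translation": [-0.15,0,-13.3],"turn": [0,0,0],"gripper": 1},
    {"translation": [-0.15,0,-13.3],"turn": [0,0,0],"gripper": 0},
    {"translation": [-0.15,0,-13.3],"turn": [0,0,0],"gripper": -0.5},
    {"translation": [-0.15,0,-13.3],"turn": [0,0,0],"gripper": -1},
    {"translation": [-0.15,0,-13.3],"turn": [0,0,0],"gripper": -1},
    {"translation": [-0.15,0,-13.3],"turn": [0,0,0],"gripper": -1},
    {"translation": [-0.15,0,-13.3],"turn": [0,0,0],"gripper": -1},
    {"translation": [-0.15,0,-13.3],"turn": [0,0,0],"gripper": -1},
    {"translation": [-0.15,0,-13.3],"turn": [0,0,0],"gripper": -1}
  ],
  "force": 50
}}

```text
t: 5.05
tcp_pos: [0.449, 0.3344, 0.0312]
ee_rot: [[0.006, 1.0, 0.003], [1.0, -0.006, 0.002], [0.002, 0.003, -1.0]]
wrist_force: [-0.2, -2.3, 6.7]
opening: 0.0383
finger_force: 50.2
```

Emit:
{"api": "carry_out", "payload": {
  "commands": [
    {"translation": [0,0,1],"turn": [0,0,0],"gripper": -1},
    {"translation": [0,0,3],"turn": [0,0,0],"gripper": -1},
    {"translation": [0,0,6],"turn": [0,0,0],"gripper": -1},
    {"translation": [0,0,9],"turn": [0,0,0],"gripper": -1},
    {"translation": [0,0,9],"turn": [0,0,0],"gripper": -1},
    {"translation": [0,0,9],"turn": [0,0,0],"gripper": -1}
  ]
}}

```text
t: 5.55
tcp_pos: [0.4488, 0.3348, 0.1214]
ee_rot: [[0.006, 1.0, 0.004], [1.0, -0.006, 0.003], [0.003, 0.004, -1.0]]
wrist_force: [-0.5, 0.0, -4.0]
opening: 0.0383
finger_force: 51.0
```

```bash
python3 - <<'E'
from w import *
s=observe(); print(s["tcp_pos"],s["opening"],s["wrist_force"],s["t"],s["finger_force"],s["ee_rot"].round(3).tolist())
c=read_camera("scene"); im=c["image"]; q=proj(c,s["tcp_pos"]).astype(int)
cv2.imwrite("pics/l1.png",cv2.cvtColor(cv2.resize(im[max(q[1]-70,0):q[1]+70,q[0]-90:q[0]+90],None,fx=4,fy=4),cv2.COLOR_RGB2BGR))
E
```

```text
[0.44880242 0.33483832 0.12144951] 0.03834995448863882 [-0.54602492  0.04396538 -4.01274786] 5.55 50.96438147127628 [[0.006, 1.0, 0.004], [1.0, -0.006, 0.003], [0.003, 0.004, -1.0]]
```

View pics/l1.png

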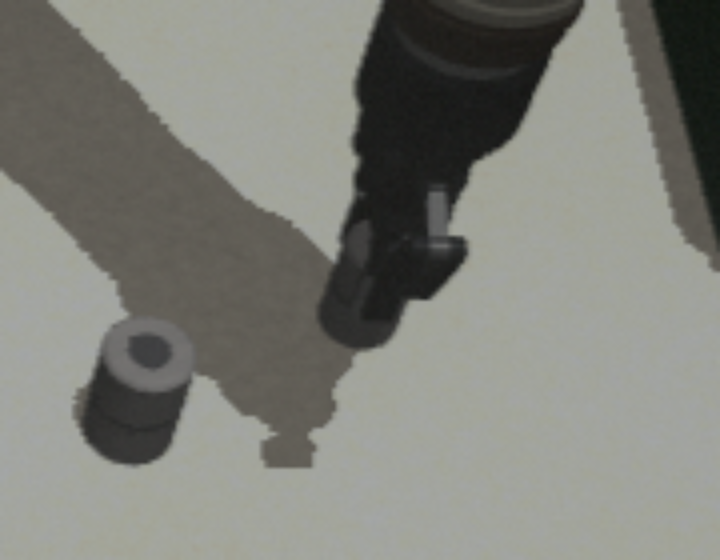

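The die hangs upright between the pads with its base clear of the bench, and the large die is undisturbed at left. Carrying it to cup two.

Emit:
{"api": "carry_out", "payload": {
  "commands": [
    {"translation": [0,-2,3],"turn": [0,0,0],"gripper": -1},
    {"translation": [1,-5,3],"turn": [0,0,0],"gripper": -1},
    {"translation": [1.5,-8.5,3],"turn": [0,0,0],"gripper": -1},
    {"translation": [2,-12,3],"turn": [0,0,0],"gripper": -1},
    {"translation": [3,-15.5,3],"turn": [0,0,0],"gripper": -1},
    {"translation": [3.5,-19,2],"turn": [0,0,0],"gripper": -1},
    {"translation": [4,-22.5,1],"turn": [0,0,0],"gripper": -1},
    {"translation": [4.5,-25.5,0],"turn": [0,0,0],"gripper": -1},
    {"translation": [5,-27.5,-1],"turn": [0,0,0],"gripper": -1},
    {"translation": [5,-28.5,-2],"turn": [0,0,0],"gripper": -1},
    {"translation": [5,-28.5,-3],"turn": [0,0,0],"gripper": -1},
    {"translation": [5,-28.5,-4],"turn": [0,0,0],"gripper": -1}
  ]
}}

```text
t: 6.6
tcp_pos: [0.4971, 0.049, 0.0768]
ee_rot: [[0.007, 1.0, -0.001], [1.0, -0.007, 0.0], [0.0, -0.001, -1.0]]
wrist_force: [0.2, 0.1, -2.6]
opening: 0.0383
finger_force: 51.5
```

Emit:
{"api": "carry_out", "payload": {
  "commands": [
    {"translation": [0,0,0],"turn": [0,0,0],"gripper": -1},
    {"translation": [0,0,0],"turn": [0,0,0],"gripper": -1}
  ]
}}

```text
t: 6.77
tcp_pos: [0.497, 0.05, 0.0775]
ee_rot: [[0.005, 1.0, -0.002], [1.0, -0.005, 0.0], [0.0, -0.002, -1.0]]
wrist_force: [0.2, -0.0, -3.7]
opening: 0.0383
finger_force: 51.5
```

```bash
python3 - <<'E'
from w import *
s=observe(); print(s["tcp_pos"],s["opening"],s["wrist_force"],s["t"],s["ee_rot"].round(3).tolist())
ims=[]
for n in ("top","scene"):
    c=read_camera(n); im=c["image"].copy(); q=proj(c,[.499,.0522,.05]).astype(int)
    ims.append(cv2.resize(im[q[1]-40:q[1]+40,q[0]-40:q[0]+40],None,fx=5,fy=5,interpolation=cv2.INTER_CUBIC))
cv2.imwrite("pics/p1.png",cv2.cvtColor(np.hstack(ims),cv2.COLOR_RGB2BGR))
E
```

```text
[0.49701587 0.04999721 0.07752264] 0.03826718290630522 [ 2.06704403e-01 -5.23701762e-04 -3.65584957e+00] 6.7667 [[0.005, 1.0, -0.002], [1.0, -0.005, 0.0], [0.0, -0.002, -1.0]]
```

View pics/p1.png

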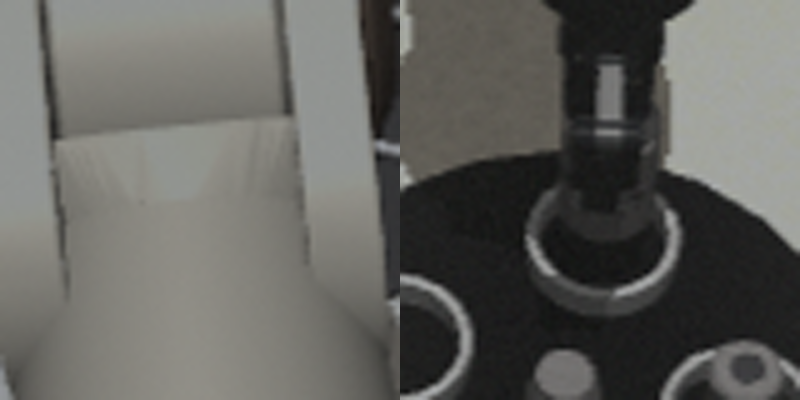

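The scene view shows the die centred over cup two's ring: die at about x=608, ring at about 604 in the crop. Lowering with a 2 mm x correction.

Emit:
{"api": "carry_out", "payload": {
  "commands": [
    {"translation": [0.2,0,-0.5],"turn": [0,0,0],"gripper": -1},
    {"translation": [0.2,0,-1.1],"turn": [0,0,0],"gripper": -1},
    {"translation": [0.2,0,-1.8],"turn": [0,0,0],"gripper": -1},
    {"translation": [0.2,0,-2.4],"turn": [0,0,0],"gripper": -1},
    {"translation": [0.2,0,-2.8],"turn": [0,0,0],"gripper": -1},
    {"translation": [0.2,0,-3.1],"turn": [0,0,0],"gripper": -1},
    {"translation": [0.2,0,-3.2],"turn": [0,0,0],"gripper": -1},
    {"translation": [0.2,0,-3.3],"turn": [0,0,0],"gripper": -1},
    {"translation": [0.2,0,-3.3],"turn": [0,0,0],"gripper": -1},
    {"translation": [0.2,0,-3.3],"turn": [0,0,0],"gripper": -1}
  ]
}}

```text
t: 7.7
tcp_pos: [0.4998, 0.049, 0.0455]
ee_rot: [[0.006, 1.0, 0.0], [1.0, -0.006, 0.0], [0.0, 0.0, -1.0]]
wrist_force: [0.6, 1.0, -3.1]
opening: 0.0383
finger_force: 51.5
```

Emit:
{"api": "carry_out", "payload": {
  "commands": [
    {"translation": [0,0,-0.1],"turn": [0,0,0],"gripper": -1},
    {"translation": [0,0,-0.2],"turn": [0,0,0],"gripper": -1},
    {"translation": [0,0,-0.2],"turn": [0,0,0],"gripper": -1},
    {"translation": [0,0,-0.2],"turn": [0,0,0],"gripper": -1}
  ]
}}

```text
t: 8.03
tcp_pos: [0.4997, 0.049, 0.0433]
ee_rot: [[0.006, 1.0, 0.0], [1.0, -0.006, 0.0], [0.0, 0.0, -1.0]]
wrist_force: [-0.6, -0.1, -3.2]
opening: 0.0385
finger_force: 51.6
```

Emit:
{"api": "carry_out", "payload": {
  "commands": [
    {"translation": [0,0,-0.1],"turn": [0,0,0],"gripper": -1},
    {"translation": [0,0,-0.1],"turn": [0,0,0],"gripper": -1},
    {"translation": [0,0,-0.2],"turn": [0,0,0],"gripper": -1},
    {"translation": [0,0,-0.2],"turn": [0,0,0],"gripper": -1}
  ]
}}

```text
t: 8.37
tcp_pos: [0.4998, 0.049, 0.0432]
ee_rot: [[0.006, 1.0, 0.001], [1.0, -0.006, 0.0], [0.0, 0.001, -1.0]]
wrist_force: [-7.6, -0.8, 14.2]
opening: 0.0385
finger_force: 53.2
```

Bottom contact came at the predicted height. Releasing.

Emit:
{"api": "carry_out", "payload": {
  "commands": [
    {"translation": [0,0,0.2],"turn": [0,0,0],"gripper": -1},
    {"translation": [0,0,0.2],"turn": [0,0,0],"gripper": 0.2},
    {"translation": [0,0,0.2],"turn": [0,0,0],"gripper": 0.6},
    {"translation": [0,0,0.2],"turn": [0,0,0],"gripper": 1},
    {"translation": [0,0,0.2],"turn": [0,0,0],"gripper": 1},
    {"translation": [0,0,0.2],"turn": [0,0,0],"gripper": 1},
    {"translation": [0,0,2],"turn": [0,0,0],"gripper": 1},
    {"translation": [0,0,5],"turn": [0,0,0],"gripper": 1},
    {"translation": [0,0,8],"turn": [0,0,0],"gripper": 1},
    {"translation": [0,0,11],"turn": [0,0,0],"gripper": 1},
    {"translation": [0,0,11],"turn": [0,0,0],"gripper": 1}
  ]
}}

```text
t: 9.28
tcp_pos: [0.5018, 0.0492, 0.1572]
ee_rot: [[0.006, 1.0, 0.008], [1.0, -0.006, 0.001], [0.001, 0.008, -1.0]]
wrist_force: [1.0, 0.1, 0.2]
opening: 0.0857
finger_force: 0.0
```

```bash
python3 - <<'E'
from w import *
s,c=wrist(); print(s["tcp_pos"],s["t"],s["opening"])
cv2.imwrite("pics/p2.png",cv2.cvtColor(c["image"],cv2.COLOR_RGB2BGR))
x,f=car(c,[.5695,.0381,1.374]); print(x,f)
for m in trace("wrist","die_medium")[:2]: print(m["conf"],m["bbox"],cyl({**c,"pose":c["pose"]},m["mask"],.02,.072,[.5,.051]))
c=read_camera("scene")
for m in trace("scene","die_large")[:2]: print(m["conf"],m["bbox"],cyl(c,m["mask"],.025,.07,[.458,.235]))
E
```

```text
[0.50178548 0.0492452  0.15722608] 9.2833 0.08565229801917851
[0.56865061 0.03859933 1.372698  ] -649.4688110351562
0.91 [284.4, 199.8, 349.5, 276.2] (array([0.50019594, 0.0522854 ]), np.float64(0.08141386264727735))
0.89 [422.8, 197.1, 451.2, 235.9] (array([0.457397  , 0.23523545]), np.float64(0.0723917277195586))
```

View pics/p2.png

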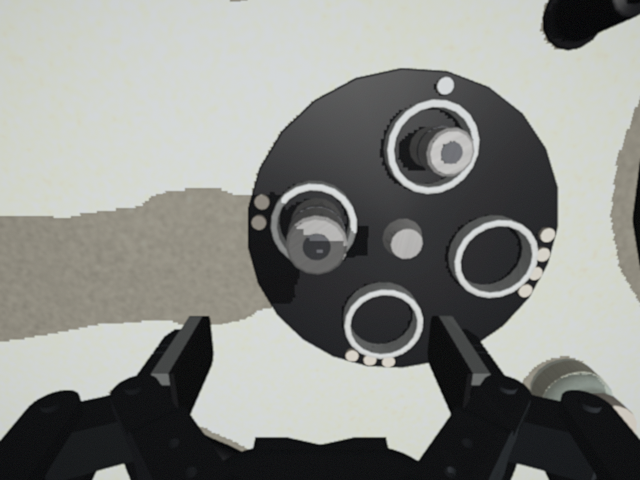

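The medium die stands in cup two (two studs), at (317,240), and cup three (three studs at (370,360)) is empty. On to the large die.

Emit:
{"api": "carry_out", "payload": {
  "commands": [
    {"translation": [-1,3.5,0],"turn": [0,0,0],"gripper": 1},
    {"translation": [-2,7,0],"turn": [0,0,0],"gripper": 1},
    {"translation": [-3,11,0],"turn": [0,0,0],"gripper": 1},
    {"translation": [-4,15,0],"turn": [0,0,0],"gripper": 1},
    {"translation": [-4.3,17.5,0],"turn": [0,0,0],"gripper": 1},
    {"translation": [-4.3,18.6,0],"turn": [0,0,0],"gripper": 1},
    {"translation": [-4.3,18.6,0],"turn": [0,0,0],"gripper": 1},
    {"translation": [-4.3,18.6,0],"turn": [0,0,0],"gripper": 1},
    {"translation": [-4.3,18.6,0],"turn": [0,0,0],"gripper": 1}
  ]
}}

```text
t: 10.23
tcp_pos: [0.4567, 0.2339, 0.1507]
ee_rot: [[0.007, 1.0, -0.001], [1.0, -0.007, -0.001], [-0.001, -0.001, -1.0]]
wrist_force: [0.1, -0.4, -0.8]
opening: 0.0853
finger_force: 0.0
```

```bash
python3 - <<'E'
from w import *
s,c=wrist(); print(s["tcp_pos"],s["t"],s["opening"],s["ee_rot"].round(3).tolist())
for m in trace("wrist","die_large")[:2]: print(m["conf"],m["bbox"],cyl(c,m["mask"],.025,.07,[.458,.235]))
E
```

```text
[0.45672279 0.23387954 0.15066913] 10.2333 0.08526052358230896 [[0.007, 1.0, -0.001], [1.0, -0.007, -0.001], [-0.001, -0.001, -1.0]]
0.76 [285.7, 194.0, 360.3, 281.8] (array([0.45836785, 0.23605563]), np.float64(0.04454644624440729))
```

Emit:
{"api": "carry_out", "payload": {
  "commands": [
    {"translation": [0.15,0.2,-4],"turn": [0,0,0],"gripper": 1},
    {"translation": [0.15,0.2,-8],"turn": [0,0,0],"gripper": 1},
    {"translation": [0.15,0.2,-11],"turn": [0,0,0],"gripper": 1},
    {"translation": [0.15,0.2,-12.2],"turn": [0,0,0],"gripper": 1},
    {"translation": [0.15,0.2,-12.2],"turn": [0,0,0],"gripper": 1},
    {"translation": [0.15,0.2,-12.2],"turn": [0,0,0],"gripper": 1},
    {"translation": [0.15,0.2,-12.2],"turn": [0,0,0],"gripper": 1}
  ]
}}

```text
t: 10.92
tcp_pos: [0.4595, 0.2373, 0.0316]
ee_rot: [[0.007, 1.0, 0.003], [1.0, -0.007, 0.001], [0.001, 0.003, -1.0]]
wrist_force: [0.5, 0.3, -0.4]
opening: 0.0855
finger_force: 0.0
```

Emit:
{"api": "carry_out", "payload": {
  "commands": [
    {"translation": [-0.1,-0.15,-0.2],"turn": [0,0,0],"gripper": 0.6},
    {"translation": [-0.1,-0.15,-0.2],"turn": [0,0,0],"gripper": 0},
    {"translation": [-0.1,-0.15,-0.2],"turn": [0,0,0],"gripper": -0.5},
    {"translation": [-0.1,-0.15,-0.2],"turn": [0,0,0],"gripper": -1},
    {"translation": [-0.1,-0.15,-0.2],"turn": [0,0,0],"gripper": -1},
    {"translation": [-0.1,-0.15,-0.2],"turn": [0,0,0],"gripper": -1},
    {"translation": [-0.1,-0.15,-0.2],"turn": [0,0,0],"gripper": -1}
  ],
  "force": 60
}}

```text
t: 11.5
tcp_pos: [0.4579, 0.2358, 0.0286]
ee_rot: [[0.006, 1.0, 0.002], [1.0, -0.006, 0.001], [0.001, 0.002, -1.0]]
wrist_force: [0.4, -1.5, 5.5]
opening: 0.0489
finger_force: 61.5
```

Emit:
{"api": "carry_out", "payload": {
  "commands": [
    {"translation": [0,0,2],"turn": [0,0,0],"gripper": -1},
    {"translation": [0,0,5],"turn": [0,0,0],"gripper": -1},
    {"translation": [0.5,-1,8.5],"turn": [0,0,0],"gripper": -1},
    {"translation": [1.5,-3.5,12],"turn": [0,0,0],"gripper": -1},
    {"translation": [2.5,-7,12],"turn": [0,0,0],"gripper": -1},
    {"translation": [4,-10.5,12],"turn": [0,0,0],"gripper": -1},
    {"translation": [5,-14,12],"turn": [0,0,0],"gripper": -1},
    {"translation": [6.5,-17.5,12],"turn": [0,0,0],"gripper": -1},
    {"translation": [7.5,-21,12],"turn": [0,0,0],"gripper": -1},
    {"translation": [8.5,-24,12],"turn": [0,0,0],"gripper": -1},
    {"translation": [9.3,-26,11],"turn": [0,0,0],"gripper": -1},
    {"translation": [9.7,-26.8,9.5],"turn": [0,0,0],"gripper": -1}
  ]
}}

```text
t: 12.5
tcp_pos: [0.5554, -0.0355, 0.1229]
ee_rot: [[0.009, 1.0, 0.002], [1.0, -0.009, -0.001], [-0.001, 0.002, -1.0]]
wrist_force: [-0.7, 0.8, -5.2]
opening: 0.0486
finger_force: 63.8
```

Emit:
{"api": "carry_out", "payload": {
  "commands": [
    {"translation": [0,0,-1.5],"turn": [0,0,0],"gripper": -1},
    {"translation": [0,0,-3],"turn": [0,0,0],"gripper": -1},
    {"translation": [0,0,-4],"turn": [0,0,0],"gripper": -1},
    {"translation": [0,0,-4],"turn": [0,0,0],"gripper": -1},
    {"translation": [0,0,-4],"turn": [0,0,0],"gripper": -1},
    {"translation": [0,0,-4],"turn": [0,0,0],"gripper": -1}
  ]
}}

```text
t: 13.0
tcp_pos: [0.5546, -0.0323, 0.0832]
ee_rot: [[0.006, 1.0, 0.001], [1.0, -0.006, -0.0], [-0.0, 0.001, -1.0]]
wrist_force: [-0.3, 0.5, -5.9]
opening: 0.0487
finger_force: 63.7
```

```bash
python3 - <<'E'
from w import *
s,c=wrist(); print(s["tcp_pos"],s["opening"],s["wrist_force"],s["t"],s["ee_rot"].round(3).tolist())
ims=[]
for n,c in (("wrist",c),("scene",read_camera("scene"))):
    im=c["image"].copy(); q=proj(c,[.555,-.032,.05]).astype(int); h=40 if n=="scene" else 100
    for r,z,col in ((.0275,.028,(255,0,0)),(.025,s["tcp_pos"][2]-.0286,(0,255,0))):
        xy=(.555,-.0322) if r>.026 else s["tcp_pos"][:2]
        if n=="scene": im=cv2.resize(im,None,fx=1,fy=1)
    y0,x0=max(q[1]-h,0),max(q[0]-h,0); cr=cv2.resize(im[y0:y0+2*h,x0:x0+2*h],(400,400),interpolation=cv2.INTER_CUBIC); k=200/h
    cv2.polylines(cr,[((projn(c,circ(s["tcp_pos"][0],s["tcp_pos"][1],.025,s["tcp_pos"][2]-.0286))-[x0,y0]+.5)*k).astype(np.int32)],True,(0,255,0))
    cv2.polylines(cr,[((projn(c,circ(.555,-.0322,.0325,.028))-[x0,y0]+.5)*k).astype(np.int32)],True,(255,0,0))
    ims.append(cr)
cv2.imwrite("pics/p3.png",cv2.cvtColor(np.hstack(ims),cv2.COLOR_RGB2BGR))
E
```

```text
[ 0.55455248 -0.03225174  0.08322189] 0.048678935172024346 [-0.34045128  0.5044835  -5.91156593] 13.0 [[0.006, 1.0, 0.001], [1.0, -0.006, -0.0], [-0.0, 0.001, -1.0]]
```

View pics/p3.png

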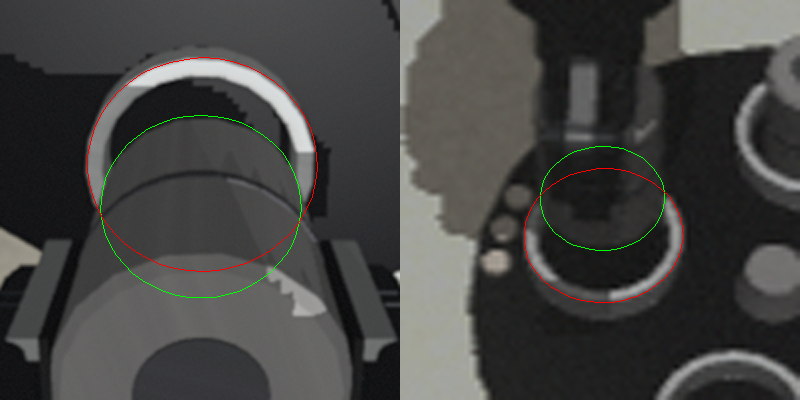

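The overlay matches the die base (green) and cup rim (red) in both views, centred within about 1 mm. Lowering slowly.

Emit:
{"api": "carry_out", "payload": {
  "commands": [
    {"translation": [0,0,-0.6],"turn": [0,0,0],"gripper": -1},
    {"translation": [0,0,-1.2],"turn": [0,0,0],"gripper": -1},
    {"translation": [0,0,-1.8],"turn": [0,0,0],"gripper": -1},
    {"translation": [0,0,-2.2],"turn": [0,0,0],"gripper": -1},
    {"translation": [0,0,-2.5],"turn": [0,0,0],"gripper": -1},
    {"translation": [0,0,-2.7],"turn": [0,0,0],"gripper": -1},
    {"translation": [0,0,-2.9],"turn": [0,0,0],"gripper": -1},
    {"translation": [0,0,-3.1],"turn": [0,0,0],"gripper": -1},
    {"translation": [0,0,-3.1],"turn": [0,0,0],"gripper": -1}
  ]
}}

```text
t: 13.85
tcp_pos: [0.5541, -0.0325, 0.0509]
ee_rot: [[0.006, 1.0, -0.0], [1.0, -0.006, 0.0], [0.0, -0.0, -1.0]]
wrist_force: [1.1, 0.1, -4.7]
opening: 0.049
finger_force: 63.7
```

Emit:
{"api": "carry_out", "payload": {
  "commands": [
    {"translation": [0.05,0,-0.3],"turn": [0,0,0],"gripper": -1},
    {"translation": [0.05,0,-0.5],"turn": [0,0,0],"gripper": -1},
    {"translation": [0.05,0,-0.7],"turn": [0,0,0],"gripper": -1},
    {"translation": [0.05,0,-0.8],"turn": [0,0,0],"gripper": -1},
    {"translation": [0.05,0,-0.9],"turn": [0,0,0],"gripper": -1},
    {"translation": [0.05,0,-1.0],"turn": [0,0,0],"gripper": -1},
    {"translation": [0.05,0,-1.0],"turn": [0,0,0],"gripper": -1}
  ]
}}

```text
t: 14.43
tcp_pos: [0.5546, -0.0325, 0.0411]
ee_rot: [[0.006, 1.0, -0.0], [1.0, -0.006, 0.0], [0.0, -0.0, -1.0]]
wrist_force: [-0.0, -0.5, -5.1]
opening: 0.0491
finger_force: 63.7
```

Emit:
{"api": "carry_out", "payload": {
  "commands": [
    {"translation": [0,0,-0.1],"turn": [0,0,0],"gripper": -1},
    {"translation": [0,0,-0.15],"turn": [0,0,0],"gripper": -1},
    {"translation": [0,0,-0.15],"turn": [0,0,0],"gripper": -1}
  ]
}}

```text
t: 14.68
tcp_pos: [0.5548, -0.0325, 0.0406]
ee_rot: [[0.006, 1.0, 0.001], [1.0, -0.006, -0.0], [-0.0, 0.001, -1.0]]
wrist_force: [-3.0, 0.4, 3.6]
opening: 0.0488
finger_force: 64.6
```

Contact at the floor. Releasing and lifting.

Emit:
{"api": "carry_out", "payload": {
  "commands": [
    {"translation": [0,0,0.1],"turn": [0,0,0],"gripper": -1},
    {"translation": [0,0,0.1],"turn": [0,0,0],"gripper": 0.4},
    {"translation": [0,0,0.1],"turn": [0,0,0],"gripper": 0.7},
    {"translation": [0,0,0.1],"turn": [0,0,0],"gripper": 1},
    {"translation": [0,0,0.1],"turn": [0,0,0],"gripper": 1},
    {"translation": [0,0,0.1],"turn": [0,0,0],"gripper": 1},
    {"translation": [0,0,2],"turn": [0,0,0],"gripper": 1},
    {"translation": [0,0,5],"turn": [0,0,0],"gripper": 1},
    {"translation": [0,0,9],"turn": [0,0,0],"gripper": 1},
    {"translation": [0,0,13],"turn": [0,0,0],"gripper": 1},
    {"translation": [0,0,13],"turn": [0,0,0],"gripper": 1}
  ]
}}

```text
t: 15.6
tcp_pos: [0.5572, -0.0326, 0.1783]
ee_rot: [[0.006, 1.0, 0.011], [1.0, -0.006, -0.001], [-0.001, 0.011, -1.0]]
wrist_force: [2.0, 0.5, 1.6]
opening: 0.0852
finger_force: 0.0
```

```bash
python3 - <<'E'
from w import *
s,c=wrist(); print(s["tcp_pos"],s["t"],s["opening"])
for m in trace("wrist","die_large")[:2]: print(m["conf"],m["bbox"],cyl(c,m["mask"],.025,.082,[.555,-.032]))
for n in ("top",):
    c=read_camera(n)
    # scanner geometry from top picture: trigger strip ends, grip axis
    for lab,u,v,z in (("hinge",495.5,258.5,.071),("trig end",492.5,281.7,.071),("gripA",455+210/3.63,210+185/3.65,.076),("gripB",455+195/3.63,210+345/3.65,.076),("headL",455+118/3.63,210+62/3.65,.088),("headR",455+340/3.63,210+92/3.65,.088)):
        print(lab,ray(c,u,v,z).round(4))
E
```

```text
[ 0.55716053 -0.03261586  0.1782507 ] 15.6 0.08521979857497847
0.68 [279.2, 190.5, 350.6, 274.7] (array([ 0.55527529, -0.03197405]), np.float64(0.05892243137711983))
hinge [ 0.5279 -0.311   0.071 ]
trig end [ 0.4799 -0.3027  0.071 ]
gripA [ 0.5226 -0.3449  0.076 ]
gripB [ 0.4328 -0.3323  0.076 ]
headL [ 0.591 -0.293  0.088]
headR [ 0.5735 -0.4169  0.088 ]
```

The large die is in cup three at (0.555, −0.032), as fitted. Scanner yaw is about −0.14 rad from both the head edge and the grip axis. Moving over the trigger.

Emit:
{"api": "carry_out", "payload": {
  "commands": [
    {"translation": [-1,-3,0],"turn": [0,0,0.12],"gripper": 1},
    {"translation": [-1.5,-6,0],"turn": [0,0,0.24],"gripper": 1},
    {"translation": [-2,-9,0],"turn": [0,0,0.36],"gripper": 1},
    {"translation": [-3,-12,0],"turn": [0,0,0.48],"gripper": 1},
    {"translation": [-3.5,-15,0],"turn": [0,0,0.6],"gripper": 1},
    {"translation": [-4,-18,0],"turn": [0,0,0.72],"gripper": 1},
    {"translation": [-4.5,-21,0],"turn": [0,0,0.84],"gripper": 1},
    {"translation": [-5,-24,0],"turn": [0,0,0.96],"gripper": 1},
    {"translation": [-5.5,-27,0],"turn": [0,0,1.08],"gripper": 1},
    {"translation": [-6.2,-29,0],"turn": [0,0,1.2],"gripper": 1},
    {"translation": [-6.2,-29.6,0],"turn": [0,0,1.32],"gripper": 1},
    {"translation": [-6.2,-29.6,0],"turn": [0,0,1.43],"gripper": 1}
  ],
  "force": 40
}}

```text
t: 16.75
tcp_pos: [0.4914, -0.33, 0.1673]
ee_rot: [[-0.99, 0.143, -0.003], [0.143, 0.99, 0.002], [0.003, 0.001, -1.0]]
wrist_force: [0.3, -0.6, 0.6]
opening: 0.0853
finger_force: 0.0
```

Emit:
{"api": "carry_out", "payload": {
  "commands": [
    {"translation": [0,0,0],"turn": [0,0,0],"gripper": 1},
    {"translation": [0,0,0],"turn": [0,0,0],"gripper": 1},
    {"translation": [0,0,0],"turn": [0,0,0],"gripper": 1}
  ]
}}

```text
t: 17.0
tcp_pos: [0.4925, -0.328, 0.1688]
ee_rot: [[-0.989, 0.149, -0.001], [0.149, 0.989, 0.001], [0.001, 0.001, -1.0]]
wrist_force: [0.1, -0.4, -1.0]
opening: 0.0857
finger_force: 0.0
```

```bash
python3 - <<'E'
from w import *
s,c=wrist(); print(s["tcp_pos"],s["t"],s["ee_rot"].round(3).tolist(),np.round(c["tool_from_camera"],3).tolist())
O=np.array([.5586,-.3505]); y=-.14; X=np.array([np.cos(y),np.sin(y)]); Y=np.array([-X[1],X[0]])
im=c["image"].copy()
def box(x0,x1,y0,y1,z,col):
    P=np.array([[*(O+a*X+b*Y),z] for a,b in ((x0,y0),(x1,y0),(x1,y1),(x0,y1))])
    cv2.polylines(im,[np.round(projn(c,P)).astype(np.int32)],True,col)
box(-.143,-.028,-.016,.016,.076,(255,0,0)); box(-.082,-.036,.031,.041,.071,(0,255,0)); box(-.029,.029,-.0925,.0925,.088,(0,0,255))
cv2.imwrite("pics/s1.png",cv2.cvtColor(im,cv2.COLOR_RGB2BGR))
E
```

```text
[ 0.49248798 -0.32798915  0.16883642] 17.0 [[-0.989, 0.149, -0.001], [0.149, 0.989, 0.001], [0.001, 0.001, -1.0]] [[-0.001, -0.948, -0.319, 0.082], [1.0, -0.0, -0.002, -0.0], [0.001, -0.319, 0.948, -0.143], [0.0, 0.0, 0.0, 1.0]]
```

View pics/s1.png

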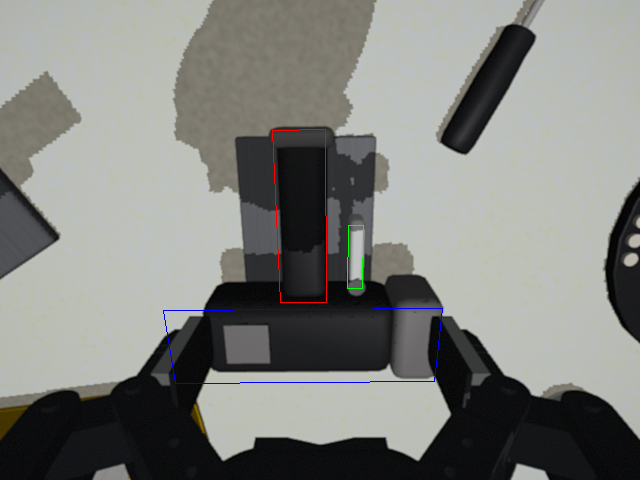

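The overlay of the model grip (red, x 278–325) and trigger (green, 348–363) lies on the real ones within about 1–2 mm. Descending, with the centre at the squeezed mid-line.

Emit:
{"api": "carry_out", "payload": {
  "commands": [
    {"translation": [0,-0.5,-4],"turn": [0,0,0],"gripper": 1},
    {"translation": [0,-0.5,-7],"turn": [0,0,0],"gripper": 1},
    {"translation": [0,-0.5,-9],"turn": [0,0,0],"gripper": 1},
    {"translation": [0,-0.5,-11],"turn": [0,0,0],"gripper": 1},
    {"translation": [0,-0.5,-12.5],"turn": [0,0,0],"gripper": 1},
    {"translation": [0,-0.5,-13.1],"turn": [0,0,0],"gripper": 1},
    {"translation": [0,-0.5,-13.1],"turn": [0,0,0],"gripper": 1},
    {"translation": [0,-0.5,-13.1],"turn": [0,0,0],"gripper": 1}
  ],
  "force": 30
}}

```text
t: 17.72
tcp_pos: [0.4929, -0.3333, 0.0394]
ee_rot: [[-0.989, 0.147, 0.0], [0.147, 0.989, -0.0], [-0.0, -0.0, -1.0]]
wrist_force: [0.6, 0.3, 1.4]
opening: 0.0852
finger_force: 0.0
```

Emit:
{"api": "carry_out", "payload": {
  "commands": [
    {"translation": [0,0,0],"turn": [0,0,0],"gripper": 0.6},
    {"translation": [0,0,0],"turn": [0,0,0],"gripper": 0.4},
    {"translation": [0,0,0],"turn": [0,0,0],"gripper": 0.2},
    {"translation": [0,0,0],"turn": [0,0,0],"gripper": 0.0},
    {"translation": [0,0,0],"turn": [0,0,0],"gripper": -0.3},
    {"translation": [0,0,0],"turn": [0,0,0],"gripper": -0.3},
    {"translation": [0,0,0],"turn": [0,0,0],"gripper": -0.3},
    {"translation": [0,0,0],"turn": [0,0,0],"gripper": -0.3},
    {"translation": [0,0,0],"turn": [0,0,0],"gripper": -0.3},
    {"translation": [0,0,0],"turn": [0,0,0],"gripper": -0.3}
  ]
}}

```text
t: 18.55
tcp_pos: [0.4938, -0.3299, 0.0411]
ee_rot: [[-0.99, 0.143, 0.003], [0.143, 0.99, 0.006], [-0.002, 0.007, -1.0]]
wrist_force: [-2.5, 22.2, 15.4]
opening: 0.0505
finger_force: 29.4
```

Emit:
{"api": "carry_out", "payload": {
  "commands": [
    {"translation": [0,0.3,0],"turn": [0,0,0],"gripper": -1},
    {"translation": [0,0.3,0],"turn": [0,0,0],"gripper": -1},
    {"translation": [0,0.3,0],"turn": [0,0,0],"gripper": -1},
    {"translation": [0,0.3,0],"turn": [0,0,0],"gripper": -1},
    {"translation": [0,0.3,0],"turn": [0,0,0],"gripper": -1}
  ],
  "force": 50
}}

```text
t: 18.97
tcp_pos: [0.4938, -0.33, 0.0412]
ee_rot: [[-0.989, 0.145, 0.004], [0.145, 0.989, 0.001], [-0.003, 0.001, -1.0]]
wrist_force: [-1.6, 2.1, 8.9]
opening: 0.05
finger_force: 52.8
```

```bash
python3 - <<'E'
from w import *
s,c=wrist(); print(s["tcp_pos"],s["t"])
im=c["image"]
i2=read_camera("scene")["image"]; i3=read_camera("top")["image"]
a=cv2.resize(im,(400,300)); b=cv2.resize(i2[165:285,100:220],(400,300),interpolation=cv2.INTER_CUBIC);d=cv2.resize(i3[210:330,455:575],(400,300))
cv2.imwrite("pics/s2.png",cv2.cvtColor(np.vstack([np.hstack([im[180:420,140:540],b[:240]]),]),cv2.COLOR_RGB2BGR))
E
```

```text
[ 0.49383141 -0.32998892  0.04117875] 18.9667
```

View pics/s2.png

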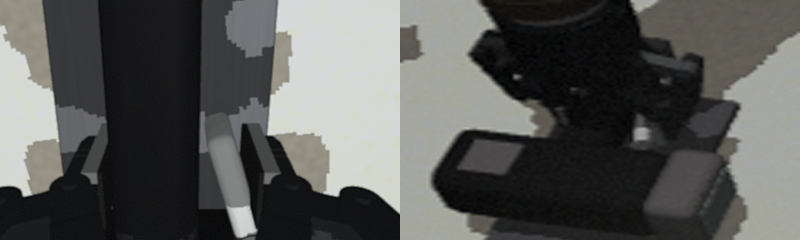

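The trigger is clearly swung in, its tip at (215,115) near the grip. Raising the force from 30 to 50 N moved the opening only 0.5 mm, so it is at its stop. Releasing and lifting away.

Emit:
{"api": "carry_out", "payload": {
  "commands": [
    {"translation": [0,0,0],"turn": [0,0,0],"gripper": 0.3},
    {"translation": [0,0,0],"turn": [0,0,0],"gripper": 0.6},
    {"translation": [0,0,0],"turn": [0,0,0],"gripper": 1},
    {"translation": [0,0,0],"turn": [0,0,0],"gripper": 1},
    {"translation": [0,0,0],"turn": [0,0,0],"gripper": 1},
    {"translation": [0,0,0],"turn": [0,0,0],"gripper": 1},
    {"translation": [0,0,2],"turn": [0,0,0],"gripper": 1},
    {"translation": [0,0,5],"turn": [0,0,0],"gripper": 1},
    {"translation": [0,0,9],"turn": [0,0,0],"gripper": 1},
    {"translation": [0,0,13],"turn": [0,0,0],"gripper": 1},
    {"translation": [0,0,14],"turn": [0,0,0],"gripper": 1},
    {"translation": [0,0,14],"turn": [0,0,0],"gripper": 1}
  ]
}}

```text
t: 20.12
tcp_pos: [0.494, -0.3315, 0.1834]
ee_rot: [[-0.989, 0.147, 0.006], [0.146, 0.989, -0.004], [-0.006, -0.003, -1.0]]
wrist_force: [-0.1, 0.1, 0.1]
opening: 0.0856
finger_force: 0.0
```

```bash
python3 - <<'E'
from w import *
s,c=wrist(); print(s["tcp_pos"],s["t"],s["wrist_force"])
i2=read_camera("scene")["image"]
b=cv2.resize(i2[190:340,260:510],(500,300),interpolation=cv2.INTER_CUBIC)
a=cv2.resize(c["image"][120:420,200:500],(300,300))
cv2.imwrite("pics/f.png",cv2.cvtColor(np.hstack([a,b]),cv2.COLOR_RGB2BGR))
E
```

```text
[ 0.49399055 -0.33154006  0.18337466] 20.1167 [-0.10453392  0.12305361  0.1049232 ]
```

View pics/f.png

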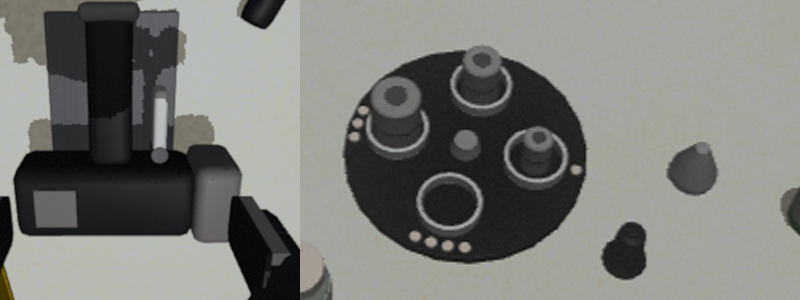

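The trigger has sprung back straight, at (160,125). The small, medium and large dies stand upright in cups one (537,150), two (482,75) and three (396,115), and the cone and spool are undisturbed. Handing in.

```bash
python3 -c "
from plant import finish_job; print(finish_job())"
```

```text
the job is handed in; nothing more can be done
None
```

The job is handed in at about 20 s: the medium die stands upright in cup two and the large in cup three, both lowered to the floor, and the scanner trigger was squeezed to its stop and sprang back.

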